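Scoop the sleeves out from under the microscope

ROBOT

A 6-joint arm with a two-finger parallel gripper is mounted at the origin on the work surface. World frame = base frame: x ahead of the robot, y to its left, z up, the work surface at z = 0. Lengths are in mm, angles in degrees, forces in N, time in s.
With the tool pointing down it reaches from about 300 to 850 mm from the base axis. Payload 4.2 kg.
Tool frame: the origin (TCP) lies on the centre line of the jaws, within the pads' length; the fingertips stand env.nose_length ahead of it and the grasp point (between the pads) lies 2 mm behind it (env.nose_length is the distance from the TCP to the fingertips, in mm); z points along the fingers, y is the direction in which the jaws open and shut (so a half turn about z gives the same grasp; the last joint's range is limited). The gripper opens to 91 mm and grips with 3 to 60 N. Pads are 32 mm wide; open, the fingers measure 118 mm over their backs; the gripper's body (76 mm by 178 mm) begins 60 mm behind the grasp point.
Start: joints at [-64.916, 18.312, 89.639, -0, 72.044, -1.146], TCP at [254.141, -515.804, 230.976] pointing down, gripper open.
Joint ranges: [-177.97, 177.97], [-48.28, 115.42], [12.27, 149.76], [-77.06, 257.06], [2.81, 150.46], [-146.56, 146.56]. Speed limits (degrees/s): [147.25, 147.25, 180, 180, 180, 180].

INTERFACE

Orientations are given as [roll, pitch, yaw] about the fixed x, y, z axes, in that order (R = Rz(yaw) Ry(pitch) Rx(roll)).
In Python, from workcell import env gives the robot as it stands. The module is installed in compiled form; this text tells all that it offers.
- The arm moves only by the tool jog_arm, never from a script. Its argument "deltas" is a list that holds one entry, the list of rows, each a list of 5 numbers: the shift along the tool's x, y, z in m, then the turn about the tool's z in degrees, then the finger opening in m, from 0 to 0.0912. A call has 1 to 20 rows; each row is the pose to reach, as a shift and turn from the pose commanded when the call began, along the tool's axes at that moment; what a row does not reach only later rows make up. A row lasts 1/12 s, in which the tool goes at most 41.7 mm and 7.16 degrees, less where a joint would pass 70% of its speed; a pose out of reach is approached as far as the arm can. A call with a gripper value outside its range is refused whole. The fingers move at their own pace and stop on an object; "grip_force" is the grip in N (left out, the last holds). Time passes only in rows, so rows that repeat a pose let the fingers close. It gives the time, the measured TCP pose, the force and the opening at its end, in the units of the state.
- env.state(): the state, without advancing time (a new reading comes with each control period).
- env.grab_frame(name): name is "scene" or "top" or "wrist"; returns the picture (400x640x3 uint8, red, green, blue); there is no depth.
- env.camera_params(name): a dict with "fx", "fy", "cx", "cy" (pixels), "k1" (the pictures are not rectified: a ray, as slopes to the right and down, at radius r is drawn at 1 + k1 r^2 times it, then the intrinsics apply), "xyz" and "orientation" of the camera in the world. Camera axes: x right, y down, z forward; pixel columns grow to the right and rows downward; lengths in mm; the calibration is good to about 2 mm. A picture is of the moment at which its call begins: read the wrist's pose just before it. camera_params takes no time and is no camera call; for the wrist camera it gives the pose at the moment of the call.
- env.job_done(): hands the job in, once; it reports no verdict.
Trained networks look in the newest picture that a camera, given by its name, has taken for a name from the list of things; names that differ only in an ending like _2 or _b are one class to them, and where a whole thing is asked for, a point or a joint stands for the part that bears it (a point fixed in the world has none). Each returns a list of dicts, best first, with "conf" (0 to 1); they miss things now and then, are a little off and sometimes report something else, mostly with a low value. They report only what shows in the picture. A call takes as long as a camera call. They do not tell look-alikes from the thing itself.
- env.look_for(camera, label): "xyz" ([x, y, z] in mm, in world coordinates, good to about 4 mm: the middle of the surface that is visible of it).
The state is a dict: "time_s": time; "qpos": joint angles; "qvel": joint speeds; "effort": joint torques, N m; "ee_pos": TCP position; "ee_rot": TCP orientation; "force": force on the tool from outside, world axes, zero at the start; "torque": the same for the moment, N m; "gripper_width": finger opening in mm.
Only numpy, scipy, OpenCV 4.12 (cv2) and the standard library are available. Lean on these libraries where they do the work, as an engineer would, in place of code of your own. Each camera call takes 0.05 s, during which the arm holds its last target.

TASK

Two orange sleeves lie on the glass stage under the microscope's lenses. Pick up the long-handled scoop, slide it in under the lenses to gather both sleeves, bring them out in it and set the loaded scoop down level with its blade in the middle of the green mat, both sleeves still lying in it, then let go. Do not bump the lenses or the microscope head with anything, do not take the sleeves in the fingers, and leave the other things on the bench where they are.

Things in the scene. Friction and masses are not known exactly. Their poses are not given: they have to be found in the camera images.
- scoop: aluminium scoop with blue grip, 263 mm long, 160 g, standing on blade and rear foot. Origin: middle of the blade's underside; x forward to the lip, z up. Blade x -43 to +45 mm, 96 mm wide (90 inside), floor 2 mm thick; back wall 22 mm high, inner face x = -40; side walls 18 mm high, ending at x = +21. Neck 12 mm high back to x = -80, then up to the grip; foot at x = -212
- scoop_grip (a point): middle of the scoop's blue grip, near its balance point, at x = -160, y = 0, z = 50 mm of the scoop; scoop axes. The grip is a level bar 18 mm wide (along y), 22 mm tall, from x = -205 to -115 mm
- scoop_lip (a point): middle of the scoop's front edge, at x = +45, z = 1 mm of the scoop. The lip is a ramp rising from about 1 mm at x = +45 to about 4 mm at x = +35, so sleeves roll up over it and are kept in by the 2 mm drop behind it while the scoop is carried about level
- sleeve_a: first orange tube sleeve with black ends, a light (about 30 g) cylinder 28 mm in diameter, 60 mm long, free to roll, lying on the glass under the lenses, roughly square across the microscope's x, in front of the stop bar; origin at its centre, y along its axis
- sleeve_b: second, like the first: orange tube sleeve with black ends, a light (about 30 g) cylinder 28 mm in diameter, 60 mm long, free to roll, lying on the glass under the lenses, roughly square across the microscope's x, in front of the stop bar; origin at its centre, y along its axis
- microscope: white and black microscope, fixed. Origin on the bench under the centre of its glass stage; x points from its open front back to the column, z up. Front faces roughly to the robot's right. Black base x -110 to +260 mm, 260 mm wide, 32 high; glass 220 mm wide, x -100 to +120 mm, top 40 mm above the bench, no rim at the front; column from x = +175 mm. The sleeves lie between x = -50 and +42 mm
- stage_centre (a point): centre of the glass stage's top face, 40 mm above the bench; microscope axes
- stop_bar (a point): middle of the front face of the 5 mm round steel stop bar, x = +42 mm of the microscope, that crosses the stage behind the sleeves. It runs along y between posts 140 mm apart; its underside is 7 mm above the glass, so the scoop's lip (not its side walls) passes under it. It holds the sleeves back so that they roll onto the scoop as the lip goes under them
- lens_head: the overhanging head with black lens turret and three steel lenses (red, yellow, green bands); origin and axes as the microscope. Nothing of it is lower than 62 mm above the glass; turret and lenses begin at x = -60 mm, the white head above at x = -65 mm, a small knob at x = -90 mm, 185 mm above the glass
- lens_tip (a point): lower end of the yellow-banded lens, the lowest point of the head, 62 mm above the glass
- green_mat: green square mat, 150 x 150 mm and 3 mm thick, fixed flat on the bench; origin at the centre of its underside, x and y along its edges
- die_tray: bystander, to be left alone: black 100 mm square, 12 mm high tray of silvery chips, lying on the bench; origin under its centre
- cleaner: bystander, to be left alone: brown bottle with a white cap, 60 mm diameter, 100 mm high; origin under its centre
- mount_red: bystander, to be left alone: red resin puck, 40 mm diameter, 22 mm high; origin under its centre
- mount_black: bystander, to be left alone: black resin puck, 40 mm diameter, 22 mm high; origin under its centre
- spare_lens: bystander, to be left alone: small steel lens barrel standing upright, 30 mm diameter, 50 mm high; origin under its centre
- driver: bystander, to be left alone: screwdriver lying on the bench
- pot: bystander, to be left alone: white cup, 70 mm diameter, 60 mm high; origin under its centre
Things that resemble listed ones, but are neither listed nor needed, are in the scene too. Of the things like the green_mat, leave any that is red; of the rest the smaller one is meant.

How it is judged:
By the outcome, as a careful person would: the job done as asked, in the order asked, and still so for the second after the job is handed in, with the robot touching nothing.
It also fails if it takes over 59 s, if anything falls off the work surface, if the arm or the gripper's body presses on something with over 40 N, if the wrist force passes 120 N, or if a joint passes its speed limit or range.

## Working session

There is one attempt and no reset: what is moved stays moved. The work goes in short steps, Python scripts to look and compute and a tool call to move; the robot and the scene stay as the last step left them, time stands still between calls to the robot, and variables do not carry over. Pictures are saved under pics/ and viewed, and the job is handed in when it is done.

Besides the shell and the picture viewer there is one more tool, called after ">>>" as name(argument=value, ...) on one line, values as JSON. jog_arm: Moves the arm, as the interface text tells. Its arguments: {"type":"object","properties":{"deltas":{"type":"array"},"grip_force":{"type":"number"}},"required":["deltas"]}

```bash
mkdir -p pics; cat > h.py <<'E'
import numpy as np, cv2
from workcell import env
from scipy.spatial.transform import Rotation as R
def shot(cam,fn):
    im=env.grab_frame(cam); cv2.imwrite('pics/'+fn,im[:,:,::-1].copy()); return im
def Rm(o): return R.from_euler('xyz',o,degrees=True).as_matrix()
def pix2plane(cam,uv,z,p=None):
    p=p or env.camera_params(cam)
    d=np.array([(uv[0]-p['cx'])/p['fx'],(uv[1]-p['cy'])/p['fy']])
    s=d.copy()
    for _ in range(20): s=d/(1+p['k1']*(s@s))
    ray=Rm(p['orientation'])@np.array([s[0],s[1],1]); c=np.array(p['xyz'])
    return c+ray*(z-c[2])/ray[2]
def proj(cam,X,p=None):
    p=p or env.camera_params(cam)
    v=Rm(p['orientation']).T@(np.array(X)-np.array(p['xyz'])); s=v[:2]/v[2]; s=s*(1+p['k1']*(s@s))
    return np.array([s[0]*p['fx']+p['cx'],s[1]*p['fy']+p['cy']])
E
python3 - <<'E'
from h import *
shot('scene','s0.png');shot('top','t0.png');
print(env.nose_length,env.state())
for c in('top','scene'): print(env.camera_params(c))
for c in('top','scene'):
  for l in ['scoop','scoop_grip','scoop_lip','sleeve_a','microscope','stage_centre','stop_bar','green_mat','lens_tip']:
    print(c,l,[(np.round(d['xyz']).tolist(),round(d['conf'],2)) for d in env.look_for(c,l)])
E
```

```text
17.0 {'time_s': 0.1, 'qpos': array([-6.49148910e+01,  1.83453953e+01,  8.96996947e+01, -9.53105839e-04,
        7.20440974e+01, -1.14721231e+00]), 'qvel': array([-0.10338461, -0.07826841, -0.11385531,  0.05755175,  0.01440222,
       -0.00107559]), 'effort': array([ 7.21042306e-04, -4.13330805e+01, -2.32509828e+01,  7.29384064e-02,
        4.22038184e-02, -5.27301108e-05]), 'ee_pos': array([ 253.95806248, -515.39636258,  230.22834266]), 'ee_rot': array([-1.79910812e+02, -8.79602381e-04,  2.62326151e+01]), 'force': array([-0.30453779, -0.26346819, -0.26007732]), 'torque': array([ 0.01799484, -0.0046845 ,  0.00727213]), 'gripper_width': 91.65537616548524}
{'fx': 372.4428958318846, 'fy': 372.4428958318846, 'cx': 315.8783615355226, 'cy': 201.27430510948184, 'k1': -0.061381504630852395, 'xyz': array([ 372.27608603,  -73.09533366, 1339.53989527]), 'orientation': array([-174.38816491,    0.34803048,  -91.23581605])}
{'fx': 440.7051275690135, 'fy': 440.7051275690135, 'cx': 320.0321515076563, 'cy': 193.50680701614638, 'k1': 0.028302477843715357, 'xyz': array([ 968.35210942, -596.879463  , 114
[... 458 characters left out ...]
-563.0, -0.0], 0.91), ([607.0, -188.0, 2.0], 0.68), ([202.0, -351.0, 4.0], 0.62)]
top lens_tip [([566.0, 184.0, 310.0], 0.55)]
scene scoop [([439.0, -221.0, -0.0], 0.6)]
scene scoop_grip [([434.0, -220.0, 6.0], 0.74)]
scene scoop_lip [([438.0, -218.0, 3.0], 0.72)]
scene sleeve_a [([586.0, 146.0, 62.0], 0.57), ([582.0, 116.0, 68.0], 0.55)]
scene microscope [([618.0, 164.0, 130.0], 0.93)]
scene stage_centre [([620.0, 161.0, 132.0], 0.57)]
scene stop_bar [([616.0, 164.0, 134.0], 0.81), ([781.0, -71.0, 22.0], 0.27)]
scene green_mat [([203.0, -357.0, 3.0], 0.94), ([619.0, -187.0, 2.0], 0.9), ([429.0, -560.0, 2.0], 0.85), ([267.0, 338.0, 58.0], 0.24)]
scene lens_tip [([605.0, 140.0, 311.0], 0.72)]
```

View pics/s0.png

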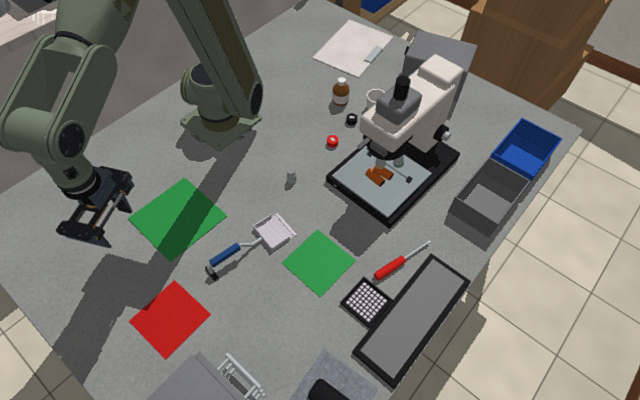

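View pics/t0.png

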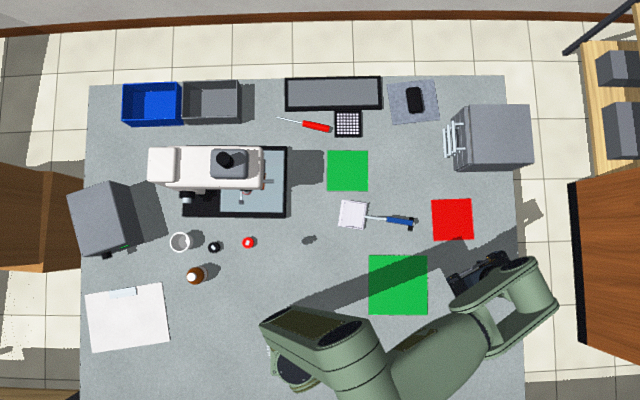

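```bash
python3 - <<'E'
from h import *
t=cv2.imread('pics/t0.png');s=cv2.imread('pics/s0.png')
a=cv2.resize(t[135:235,170:430],None,fx=3,fy=3,interpolation=cv2.INTER_CUBIC)
cv2.imwrite('pics/t0c.png',a)
a=cv2.resize(s[125:235,310:470],None,fx=5,fy=5,interpolation=cv2.INTER_CUBIC)
cv2.imwrite('pics/s0c.png',a)
E
```

```text
(no output)
```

View pics/t0c.png

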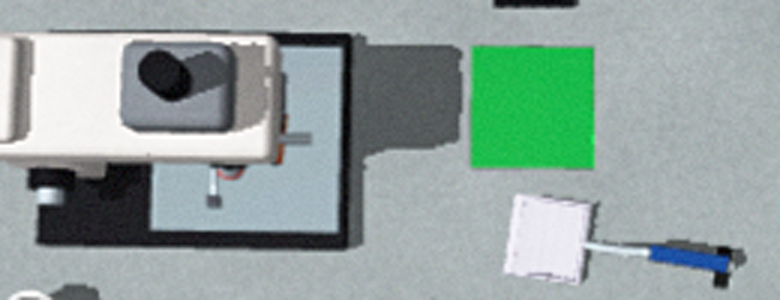

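View pics/s0c.png

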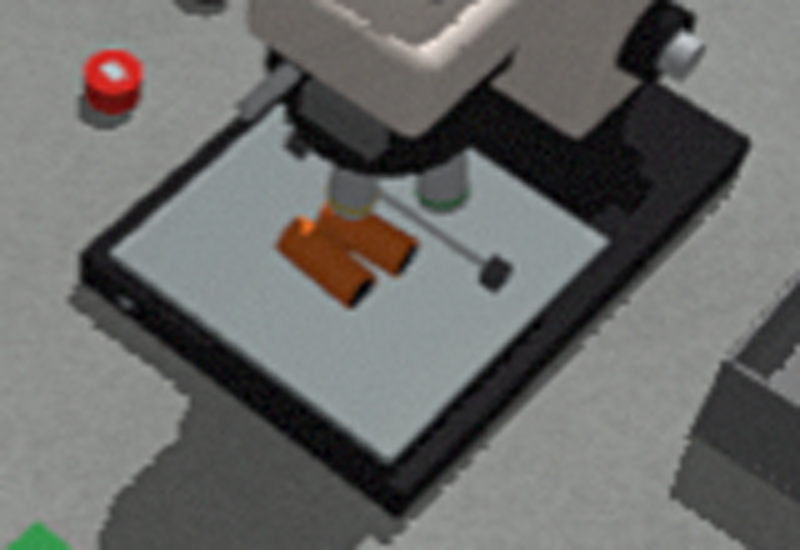

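```bash
python3 - <<'E'
from h import *
S=lambda x,y:(310+x/5-.4,125+y/5-.4); T=lambda x,y:(170+x/3-.33,135+y/3-.33)
for n,p in dict(gl=(112,252),gf=(390,465),gr=(608,240)).items(): print(n,pix2plane('scene',S(*p),40).round(1))
for n,p in dict(gleft=(337,233),gright=(337,47),backl=(152,229)).items(): print('T',n,pix2plane('top',T(*p),40).round(1))
for n,p in dict(bl=(348,246),br=(352,36)).items(): print('T',n,pix2plane('top',T(*p),32).round(1))
for n,p in dict(postR=(495,273)).items(): print('S',n,pix2plane('scene',S(*p),52).round(1))
print('postL top',pix2plane('top',T(213,198),52).round(1))
for n,p in dict(bar1=(385,195),bar2=(480,262)).items(): print('S',n,pix2plane('scene',S(*p),49.5).round(1))
for n,p in dict(a1=(292,232),a2=(358,288),b2=(408,257),b1=(330,208)).items(): print('S',n,pix2plane('scene',S(*p),54).round(1))
for n,p in dict(m1=(471,45),m2=(593,46),m3=(594,168),m4=(471,168)).items(): print('mat',n,pix2plane('top',T(*p),3).round(1))
for n,p in dict(ll=(503,272),lr=(516,196)).items(): print('lip',n,pix2plane('top',T(*p),3).round(1))
for n,p in dict(rl=(578,282),rr=(592,206)).items(): print('rear',n,pix2plane('top',T(*p),22).round(1))
for n,p in dict(g0=(650,253),g1=(730,265)).items(): print('grip',n,pix2plane('top',T(*p),61).round(1))
E
```

```text
gl [467.   50.4  40. ]
gf [688.2  39.   40. ]
gr [693.9 261.6  40. ]
T gleft [463.8  51.4  40. ]
T gright [685.   48.7  40. ]
T backl [473.2 268.7  40. ]
T bl [448.9  39.5  32. ]
T br [700.   31.4  32. ]
S postR [658.8 185.4  52. ]
postL top [506.9 194.2  52. ]
S bar1 [571.6 191.9  49.5]
S bar2 [646.4 188.1  49.5]
S a1 [547.1 127.3  54. ]
S a2 [603.2 119.8  54. ]
S b2 [612.3 158.9  54. ]
S b1 [553.5 157.8  54. ]
mat m1 [ 692.6 -111.4    3. ]
mat m2 [ 688.1 -260.2    3. ]
mat m3 [ 538.1 -256.     3. ]
mat m4 [ 541.4 -107.7    3. ]
lip ll [ 415.4 -142.8    3. ]
lip lr [ 506.3 -160.9    3. ]
rear rl [ 401.1 -229.8   22. ]
rear rr [ 490.5 -249.4   22. ]
grip g0 [ 431.5 -308.9   61. ]
grip g1 [ 415.6 -400.4   61. ]
```

>>> jog_arm(deltas=[[[0.02,-0.006,0.005,-5,0.091],[0.05,-0.016,0.01,-11,0.091],[0.08,-0.025,0.018,-18,0.091],[0.11,-0.034,0.025,-25,0.091],[0.14,-0.044,0.03,-32,0.091],[0.17,-0.053,0.036,-39,0.091],[0.2,-0.062,0.045,-46,0.091],[0.215,-0.067,0.05,-51,0.091],[0.2244,-0.0698,0.051,-53.77,0.091],[0.2244,-0.0698,0.051,-53.77,0.091],[0.2244,-0.0698,0.051,-53.77,0.091],[0.2244,-0.0698,0.051,-53.77,0.091]]], grip_force=50)

```text
time_s: 2.0
ee_pos: [424.3, -354.6, 180.2]
ee_rot: [180.0, 0.0, 79.9]
force: [0.2, 0.9, 1.0]
gripper_width: 91.2
```

```bash
python3 - <<'E'
from h import *
s=env.state();print(s['ee_pos'],s['ee_rot'],s['time_s']); p=env.camera_params('wrist');print(p)
shot('wrist','w1.png')
import json;json.dump({k:(np.array(v).tolist()) for k,v in p.items()},open('w1.json','w'))
E
```

```text
[ 424.27277047 -354.59248249  180.23864081] [1.79984278e+02 3.85474655e-02 7.99182808e+01] 2.0
{'fx': 301.79876987487734, 'fy': 301.79876987487734, 'cx': 316.470589957735, 'cy': 199.8367413755646, 'k1': -0.032793475729833016, 'xyz': array([ 437.20719182, -279.58804287,  333.92453623]), 'orientation': array([ 1.64237082e+02, -1.53090411e-02, -1.00068879e+01])}
```

View pics/w1.png

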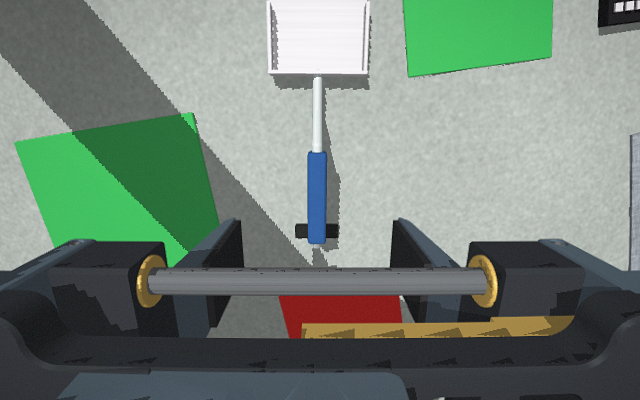

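```bash
python3 - <<'E'
from h import *
import json
p=json.load(open('w1.json'))
for uv in [(317,152),(317,243)]: print(pix2plane('w',uv,61,p).round(1))
for uv in [(268,74),(369,74)]: print('rear',pix2plane('w',uv,22,p).round(1))
for uv in [(318,78),(317.5,150)]: print('neck',pix2plane('w',uv,12,p).round(1))
for X in [(424.3,-354.6,50)]: print(proj('w',X,p))
im=cv2.imread('pics/w1.png').astype(int)
m=(im[:,:,0]>100)&(im[:,:,2]<80)&(im[:,:,1]<120)
for r in range(155,240,12):
  c=np.where(m[r,290:340])[0]; print(r,c.min()+290,c.max()+290)
E
```

```text
[ 432.1 -311.5   61. ]
[ 416.8 -398.8   61. ]
rear [ 397.8 -233.7   22. ]
rear [ 494.  -250.7   22. ]
neck [ 445.  -244.7   12. ]
neck [ 432.1 -315.2   12. ]
[316.72510391 195.8539093 ]
155 308 326
167 308 326
179 308 325
191 308 325
203 308 325
215 308 325
227 308 325
239 308 325
```

>>> jog_arm(deltas=[[[0,0,0.015,0,0.091],[0,0,0.04,0,0.091],[0,0,0.07,0,0.091],[0,0,0.1,0,0.08],[0,0,0.12,0,0.06],[0,0,0.13,0,0.05],[0,0,0.132,0,0.04],[0,0,0.132,0,0.03],[0,0,0.132,0,0.02],[0,0,0.132,0,0.01],[0,0,0.132,0,0.0],[0,0,0.132,0,0.0],[0,0,0.132,0,0.0],[0,0,0.132,0,0.0]]], grip_force=50)

```text
time_s: 3.22
ee_pos: [424.7, -354.1, 48.3]
ee_rot: [180.0, 0.0, 80.0]
force: [-0.8, -0.1, 0.4]
gripper_width: 20.7
```

>>> jog_arm(deltas=[[[0,0,0,0,0],[0,0,0,0,0],[0,0,0,0,0],[0,0,0,0,0],[0,0,0,0,0]]], grip_force=60)

```text
time_s: 3.63
ee_pos: [424.7, -354.1, 48.2]
ee_rot: [180.0, 0.0, 80.0]
force: [-0.0, -0.3, 4.1]
gripper_width: 18.0
```

>>> jog_arm(deltas=[[[0,0,-0.004,0,0],[0,0,-0.015,0,0],[0,0,-0.03,0,0],[0,0,-0.045,0,0],[0.01,0.005,-0.055,-0.5,0],[0.03,0.016,-0.06,-1.2,0],[0.05,0.027,-0.06,-2,0],[0.075,0.041,-0.06,-3,0],[0.1,0.055,-0.06,-4,0],[0.125,0.069,-0.06,-5,0],[0.15,0.082,-0.06,-6,0],[0.17,0.093,-0.06,-6.8,0],[0.185,0.102,-0.06,-7.3,0],[0.195,0.107,-0.06,-7.7,0],[0.199,0.1094,-0.06,-7.7,0],[0.199,0.1094,-0.06,-7.7,0],[0.199,0.1094,-0.06,-7.7,0],[0.199,0.1094,-0.06,-7.7,0]]])

```text
time_s: 5.13
ee_pos: [566.2, -177.7, 107.9]
ee_rot: [-180.0, 0.0, 87.6]
force: [0.3, -0.9, -2.1]
gripper_width: 17.6
```

```bash
python3 - <<'E'
from h import *
s=env.state();print(s['ee_pos'],s['ee_rot'],s['time_s'],s['force'],s['torque']); p=env.camera_params('wrist')
shot('wrist','w2.png');shot('scene','s2.png');shot('top','t2.png')
import json;json.dump({k:(np.array(v).tolist()) for k,v in p.items()},open('w2.json','w'))
E
```

```text
[ 566.16783069 -177.72829941  107.85060536] [-1.79962210e+02  1.29065670e-02  8.76406513e+01] 5.1333 [ 0.2730526  -0.94609357 -2.05005808] [-0.04508218 -0.09313918  0.03230844]
```

View pics/w2.png

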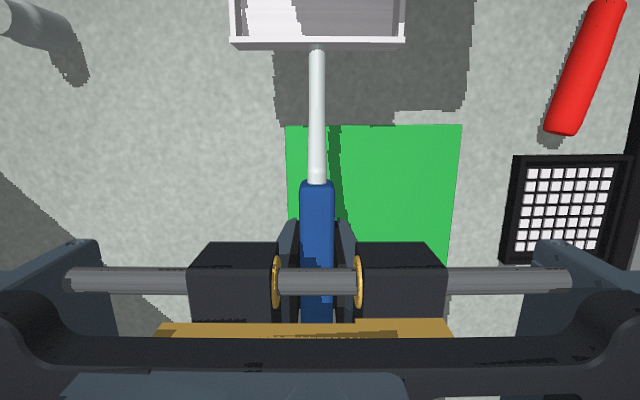

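View pics/s2.png

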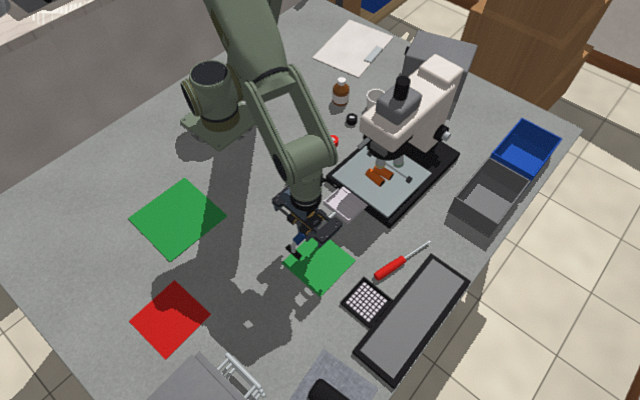

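View pics/t2.png

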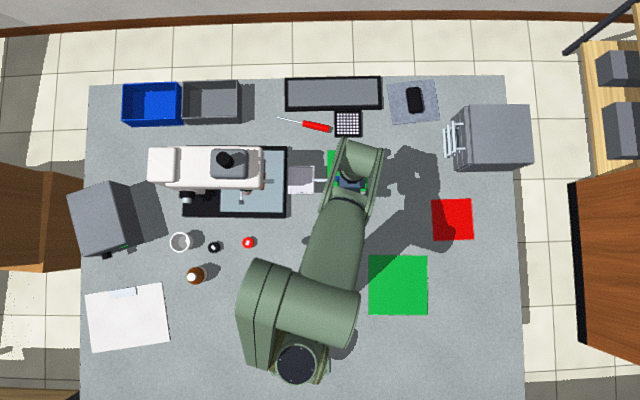

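```bash
python3 - <<'E'
from h import *
import json
p=json.load(open('w2.json'))
w=cv2.imread('pics/w2.png');s=cv2.imread('pics/s2.png');t=cv2.imread('pics/t2.png')
a=cv2.resize(w[0:70,210:420],None,fx=3.6,fy=3.6,interpolation=cv2.INTER_CUBIC)
b=cv2.resize(s[140:240,300:420],None,fx=5,fy=5,interpolation=cv2.INTER_CUBIC)
b=b
cv2.imwrite('pics/w2c.png',a);cv2.imwrite('pics/s2c.png',b)
cv2.imwrite('pics/t2c.png',cv2.resize(t[140:225,215:375],None,fx=5,fy=5,interpolation=cv2.INTER_CUBIC))
# predicted with scoop level, TCP at scoop x=-158
T=np.array([566.17,-177.73]);y=np.radians(87.64);ux=np.array([np.cos(y),np.sin(y)]);uy=np.array([-ux[1],ux[0]])
for c,P in(('wrist',p),('scene',None),('top',None)):
  for sx,sy,sz in[(-43,48,22),(-43,-48,22),(45,48,1),(45,-48,1)]:
    q=T+ux*(sx+158)+uy*sy; print(c,(sx,sy),proj(c,[*q,59.6+sz],P).round(1))
E
```

```text
wrist (-43, 48) [229.4  41.6]
wrist (-43, -48) [405.4  41.8]
wrist (45, 48) [ 230.5 -121. ]
wrist (45, -48) [ 404.8 -120.8]
scene (-43, 48) [322.4 200.1]
scene (-43, -48) [347.5 219.8]
scene (45, 48) [342.4 186.1]
scene (45, -48) [367.  204.7]
top (-43, 48) [313.6 193.4]
top (-43, -48) [314.1 165.6]
top (45, 48) [288.2 193.7]
top (45, -48) [289.  166.4]
```

View pics/w2c.png

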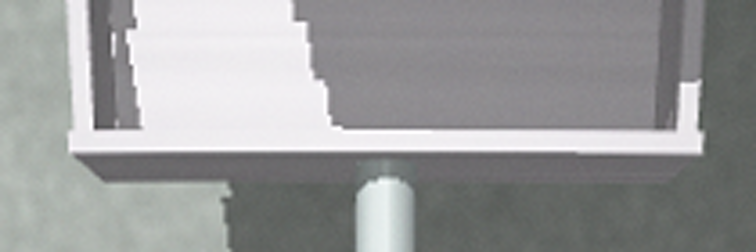

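View pics/s2c.png

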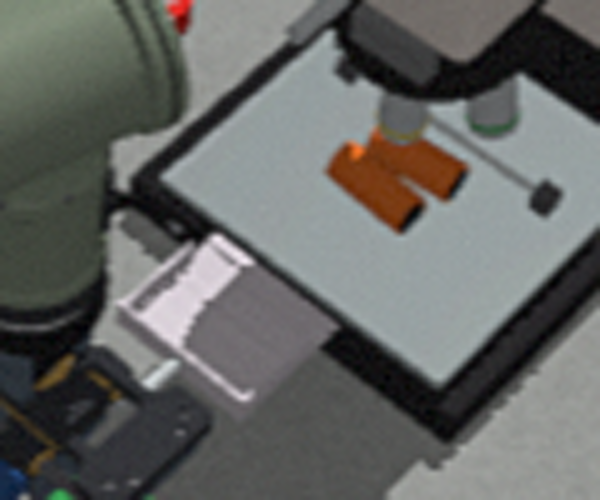

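View pics/t2c.png

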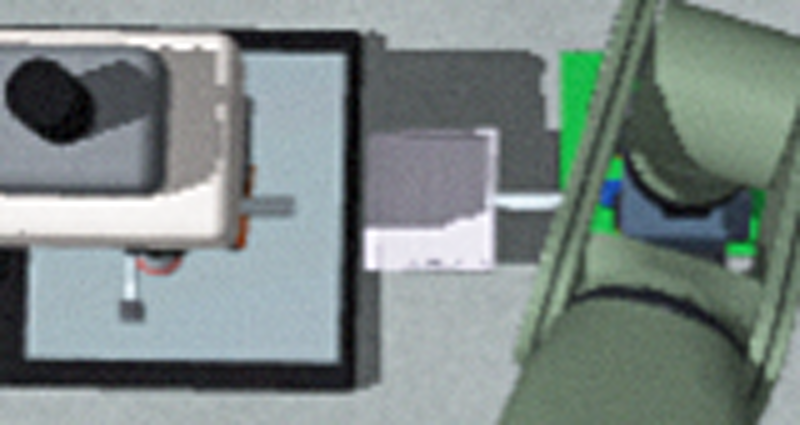

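```bash
python3 - <<'E'
from h import *
p=env.camera_params('wrist');print(p['xyz'],proj('scene',p['xyz']),proj('top',p['xyz']))
X=np.array([566,-177,0.])
for z in (108,168,208,244,264): print(z,proj('scene',X+[0,0,z]),proj('top',X+[0,0,z]))
# knob: assume scope (-90,0,225)
print('knob',[ (proj('scene',[576.4,56,225+dz]),proj('top',[576.4,56,225+dz])) for dz in(0,)])
s=cv2.imread('pics/s2.png');cv2.imwrite('pics/s2d.png',cv2.resize(s[130:270,260:380],None,fx=4.2,fy=4.2,interpolation=cv2.INTER_CUBIC))
s=cv2.imread('pics/s2.png');cv2.imwrite('pics/s2e.png',cv2.resize(s[60:190,340:460],None,fx=4.2,fy=4.2,interpolation=cv2.INTER_CUBIC))
E
```

```text
[ 569.14858672 -101.78840794  261.75836425] [326.66534595 180.60719218] [326.44412965 170.20399285]
108 [306.41283547 230.74475709] [347.94139083 178.95433193]
168 [305.98969897 219.23621298] [349.43966959 175.98817868]
208 [305.68606604 210.98763153] [350.52495261 173.83938301]
244 [305.39646965 203.12788958] [351.56798873 171.77403304]
264 [305.22838067 198.56925878] [352.17694787 170.56812208]
knob [(array([366.71698658, 154.14911629]), array([274.1569013 , 171.22154561]))]
```

View pics/s2d.png

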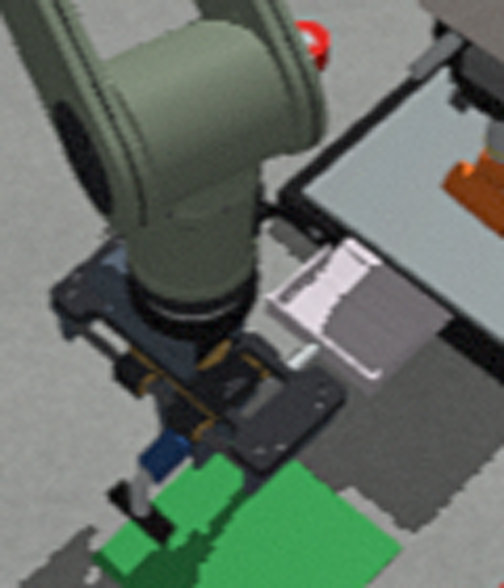

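View pics/s2e.png

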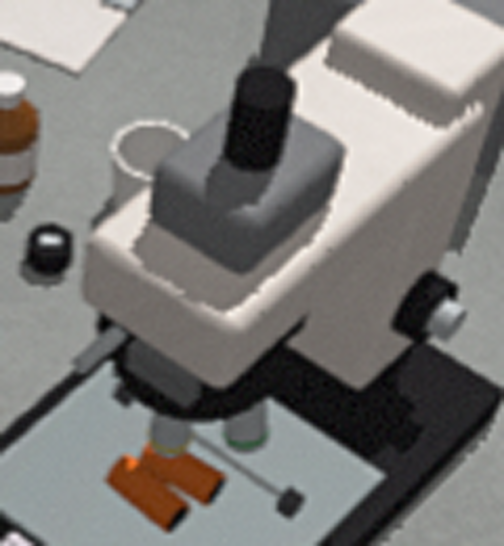

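>>> jog_arm(deltas=[[[0,0,0.003,0,0],[0,0,0.01,0,0],[0,0,0.016,0,0],[0,0,0.0186,0,0],[0,0,0.0186,0,0],[0,0,0.0186,0,0],[0,0,0.0186,0,0]]])

```text
time_s: 5.87
ee_pos: [567.0, -177.1, 89.4]
ee_rot: [180.0, 0.0, 87.7]
force: [0.7, 0.2, -1.0]
gripper_width: 17.7
```

>>> jog_arm(deltas=[[[0.003,0,0,0,0],[0.01,0,0,0,0],[0.02,0,0,0,0],[0.03,0,0,0,0],[0.04,0,0,0,0],[0.05,0,0,0,0],[0.06,0,0,0,0],[0.067,0,0,0,0],[0.07,0,0,0,0],[0.07,0,0,0,0],[0.07,0,0,0,0],[0.07,0,0,0,0]]])

```text
time_s: 6.87
ee_pos: [569.8, -107.5, 89.4]
ee_rot: [180.0, 0.0, 87.7]
force: [0.4, -0.1, -1.4]
gripper_width: 17.3
```

```bash
python3 - <<'E'
from h import *
s=env.state();print(s['ee_pos'],s['ee_rot'],s['time_s'],s['force'],s['torque'])
s=shot('scene','s3.png')[:,:,::-1];cv2.imwrite('pics/s3c.png',cv2.resize(s[125:245,310:450],None,fx=5,fy=5,interpolation=cv2.INTER_CUBIC))
E
```

```text
[ 569.76205033 -107.45002091   89.35896817] [1.79989873e+02 1.99532251e-02 8.76863143e+01] 6.8667 [ 0.35433105 -0.12639244 -1.43040425] [-0.03920003 -0.10960287 -0.01259743]
```

View pics/s3c.png

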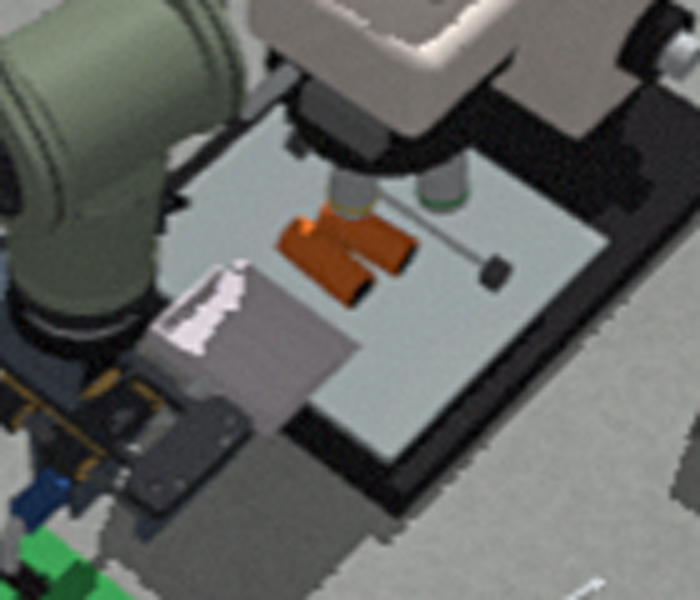

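>>> jog_arm(deltas=[[[0.002,0,0,0,0],[0.005,0,0,0,0],[0.008,0,0,0,0],[0.011,0,0,0,0],[0.014,0,0,0,0],[0.017,0,0,0,0],[0.02,0,0,0,0],[0.023,0,0,0,0],[0.026,0,0,0,0],[0.029,0,0,0,0],[0.032,0,0,0,0],[0.035,0,0,0,0],[0.038,0,0,0,0],[0.041,0,0,0,0],[0.044,0,0,0,0],[0.047,0,0,0,0],[0.049,0,0,0,0],[0.05,0,0,0,0],[0.05,0,0,0,0]]])

```text
time_s: 8.5
ee_pos: [571.7, -56.9, 89.3]
ee_rot: [-180.0, 0.0, 87.7]
force: [-0.3, -0.6, -2.0]
gripper_width: 17.7
```

```bash
python3 - <<'E'
from h import *
s=env.state();print(s['ee_pos'],s['ee_rot'],s['time_s'],s['force'],s['torque'])
s=shot('scene','s4.png')[:,:,::-1];cv2.imwrite('pics/s4c.png',cv2.resize(s[125:245,310:450],None,fx=5,fy=5,interpolation=cv2.INTER_CUBIC))
E
```

```text
[571.680827   -56.89405143  89.31516805] [-1.79995952e+02  4.19181108e-03  8.77198637e+01] 8.5 [-0.27935687 -0.56996413 -1.99179984] [-0.18696488 -0.07636978  0.06130411]
```

View pics/s4c.png

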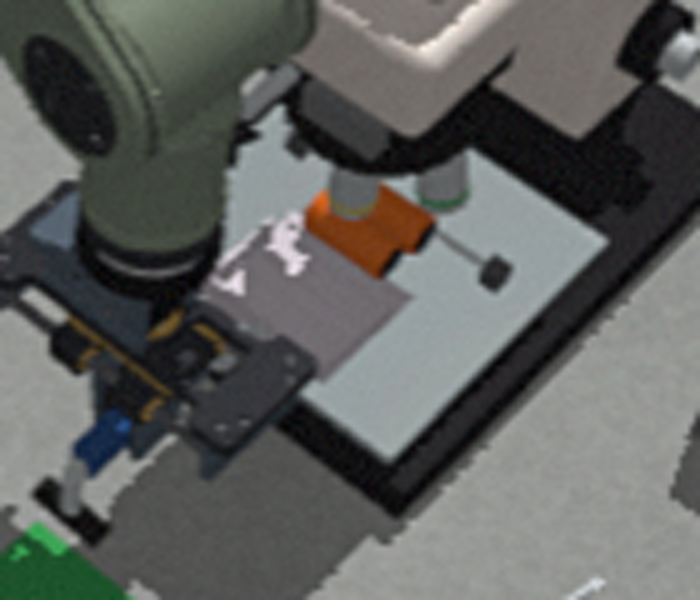

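>>> jog_arm(deltas=[[[0.001,0,0,0,0],[0.003,0,0,0,0],[0.006,0,0,0,0],[0.009,0,0,0,0],[0.012,0,0,0,0],[0.015,0,0,0,0],[0.018,0,0,0,0],[0.021,0,0,0,0],[0.024,0,0,0,0],[0.027,0,0,0,0],[0.03,0,0,0,0],[0.033,0,0,0,0],[0.035,0,0,0,0],[0.036,0,0,0,0],[0.036,0,0,0,0]]])

```text
time_s: 9.8
ee_pos: [573.2, -20.9, 89.4]
ee_rot: [180.0, -0.0, 87.7]
force: [-0.4, -0.1, -2.2]
gripper_width: 17.7
```

```bash
python3 - <<'E'
from h import *
s=env.state();print(s['ee_pos'],s['ee_rot'],s['time_s'],s['force'],s['torque'])
s=shot('scene','s5.png')[:,:,::-1];cv2.imwrite('pics/s5c.png',cv2.resize(s[125:245,310:450],None,fx=5,fy=5,interpolation=cv2.INTER_CUBIC))
E
```

```text
[573.16410598 -20.89944586  89.36348233] [ 1.79994771e+02 -3.01990679e-03  8.77124580e+01] 9.8 [-0.44480847 -0.13668068 -2.17469365] [-0.16040682 -0.06427111  0.02878   ]
```

View pics/s5c.png

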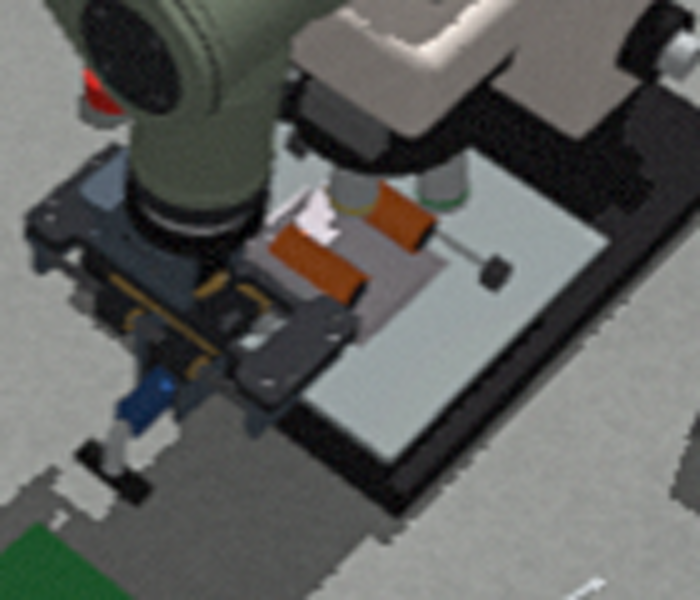

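>>> jog_arm(deltas=[[[0.001,0,0,0,0],[0.003,0,0,0,0],[0.005,0,0,0,0],[0.007,0,0,0,0],[0.009,0,0,0,0],[0.011,0,0,0,0],[0.013,0,0,0,0],[0.015,0,0,0,0],[0.017,0,0,0,0],[0.019,0,0,0,0],[0.02,0,0,0,0],[0.02,0,0,0,0],[0.02,0,0,0,0]]])

```text
time_s: 10.93
ee_pos: [573.9, -1.2, 89.3]
ee_rot: [180.0, 0.0, 87.7]
force: [0.3, 0.1, -1.8]
gripper_width: 17.5
```

```bash
python3 - <<'E'
from h import *
s=env.state();print(s['ee_pos'],s['ee_rot'],s['time_s'],s['force'],s['torque'])
s=shot('scene','s6.png')[:,:,::-1];cv2.imwrite('pics/s6c.png',cv2.resize(s[125:245,310:450],None,fx=5,fy=5,interpolation=cv2.INTER_CUBIC))
s=shot('wrist','w6.png')
E
```

```text
[573.93563256  -1.16091319  89.34001332] [1.79998289e+02 8.29759737e-03 8.77079091e+01] 10.9333 [ 0.28782463  0.14799466 -1.82975335] [-0.14771257 -0.0704597  -0.0072429 ]
```

View pics/s6c.png

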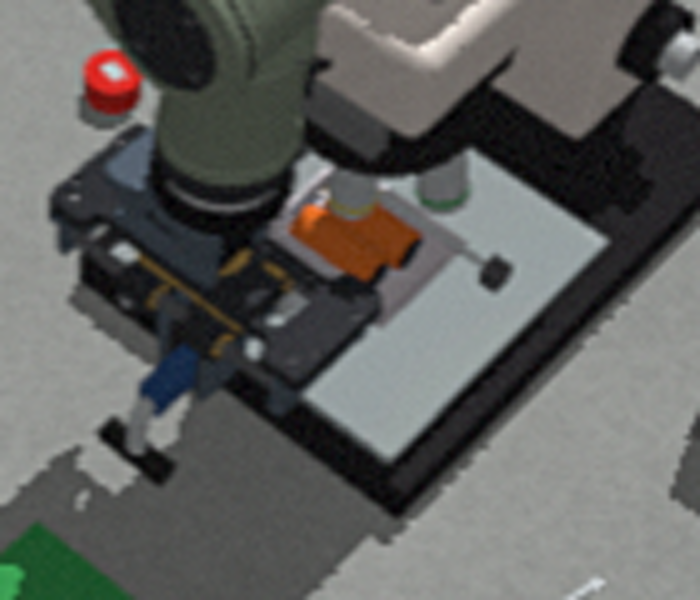

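View pics/w6.png

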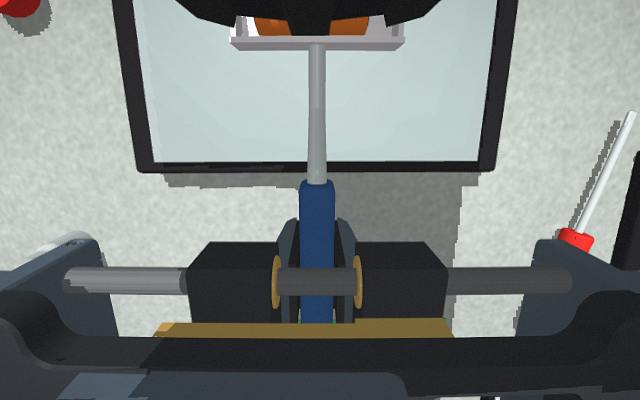

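>>> jog_arm(deltas=[[[-0.0005,0,0,0,0],[-0.0015,0,0,0,0],[-0.003,0,0,0,0],[-0.005,0,0,0,0],[-0.0075,0,0,0,0],[-0.0105,0,0,0,0],[-0.014,0,0,0,0],[-0.018,0,0,0,0],[-0.022,0,0,0,0],[-0.026,0,0,0,0],[-0.03,0,0,0,0],[-0.034,0,0,0,0],[-0.038,0,0,0,0],[-0.042,0,0,0,0],[-0.046,0,0,0,0],[-0.0495,0,0,0,0],[-0.0525,0,0,0,0],[-0.055,0,0,0,0],[-0.057,0,0,0,0],[-0.058,0,0,0,0]]])

```text
time_s: 12.7
ee_pos: [571.6, -59.4, 89.3]
ee_rot: [180.0, 0.0, 87.7]
force: [0.1, -0.2, -2.3]
gripper_width: 17.5
```

```bash
python3 - <<'E'
from h import *
s=env.state();print(s['ee_pos'],s['ee_rot'],s['time_s'],s['force'],s['torque'])
s=shot('scene','s7.png')[:,:,::-1];cv2.imwrite('pics/s7c.png',cv2.resize(s[125:245,310:450],None,fx=5,fy=5,interpolation=cv2.INTER_CUBIC))
E
```

```text
[571.61692869 -59.4006909   89.34367298] [1.79996760e+02 5.54390129e-03 8.76916467e+01] 12.7 [ 0.05013587 -0.15226228 -2.25847958] [-0.22179961 -0.10476081  0.01734391]
```

View pics/s7c.png

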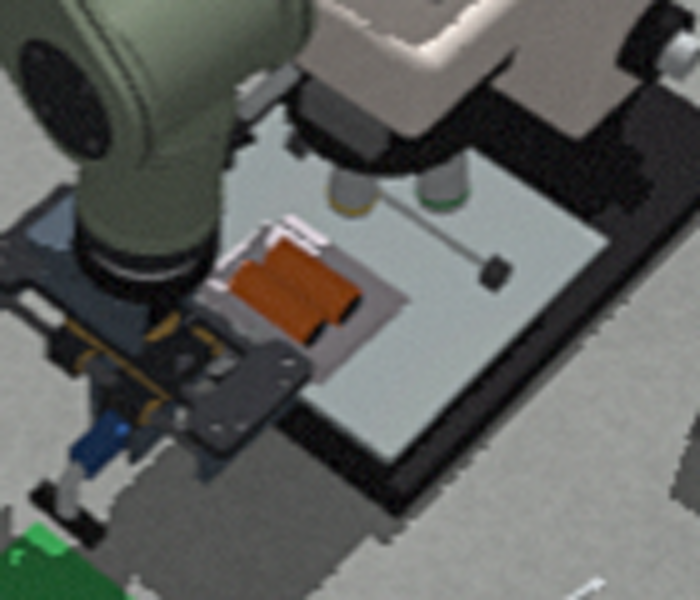

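>>> jog_arm(deltas=[[[-0.0005,0,0,0,0],[-0.0015,0,0,0,0],[-0.003,0,0,0,0],[-0.005,0,0,0,0],[-0.0075,0,0,0,0],[-0.0105,0,0,0,0],[-0.0145,0,0,0,0],[-0.019,0,0,0,0],[-0.024,0,0,0,0],[-0.029,0,0,0,0],[-0.034,0,0,0,0],[-0.039,0,0,0,0],[-0.044,0,0,0,0],[-0.049,0,0,0,0],[-0.0535,0,0,0,0],[-0.0575,0,0,0,0],[-0.061,0,0,0,0],[-0.064,0,0,0,0],[-0.066,0,0,0,0],[-0.067,0,0,0,0]]])

```text
time_s: 14.42
ee_pos: [568.9, -126.4, 89.4]
ee_rot: [180.0, 0.0, 87.7]
force: [0.6, 0.2, -1.9]
gripper_width: 18.1
```

>>> jog_arm(deltas=[[[-0.0005,0,0,0,0],[-0.0015,0,0,0,0],[-0.003,0,0,0,0],[-0.005,0,0,0,0],[-0.0075,0,0,0,0],[-0.0105,0,0,0,0],[-0.0145,0,0,0,0],[-0.019,0,0,0,0],[-0.024,0,0,0,0],[-0.029,0,0,0,0],[-0.034,0,0,0,0],[-0.039,0,0,0,0],[-0.044,0,0,0,0],[-0.049,0,0,0,0],[-0.0535,0,0,0,0],[-0.0575,0,0,0,0],[-0.061,0,0,0,0],[-0.064,0,0,0,0],[-0.066,0,0,0,0],[-0.067,0,0,0,0]]])

```text
time_s: 16.08
ee_pos: [566.3, -193.3, 89.4]
ee_rot: [180.0, 0.0, 87.7]
force: [0.7, 0.1, -1.5]
gripper_width: 17.6
```

```bash
python3 - <<'E'
from h import *
s=env.state();print(s['ee_pos'],s['ee_rot'],s['time_s'],s['force'],s['torque'])
shot('scene','s8.png')
p=env.camera_params('wrist');shot('wrist','w8.png')
import json;json.dump({k:(np.array(v).tolist()) for k,v in p.items()},open('w8.json','w'))
E
```

```text
[ 566.25118864 -193.29262905   89.35550245] [1.79994833e+02 4.38444780e-03 8.76903211e+01] 16.0833 [ 0.74607964  0.12606642 -1.46240137] [-0.21978546 -0.11618659 -0.02687743]
```

View pics/s8.png

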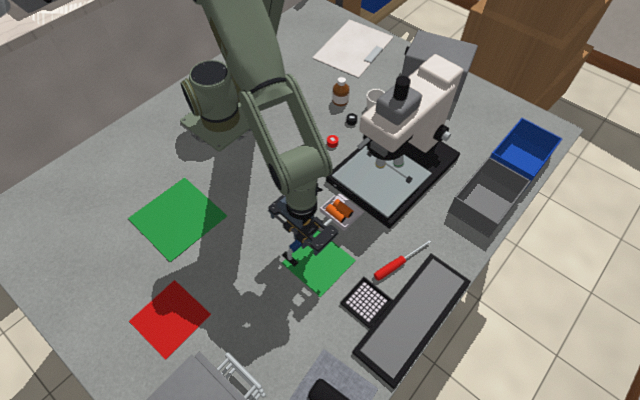

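View pics/w8.png

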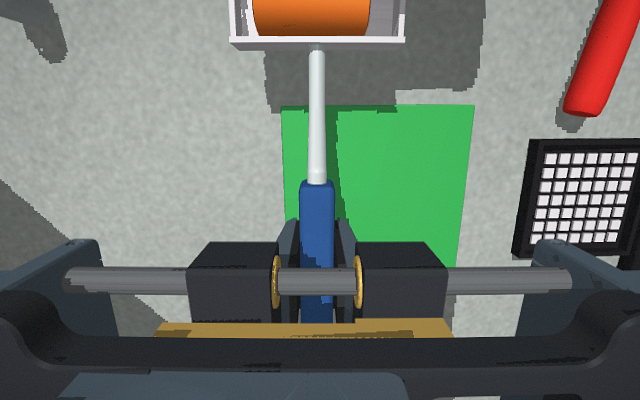

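```bash
python3 - <<'E'
from h import *
import json
p=json.load(open('w8.json'))
for uv in [(281,106),(474,105)]: print('w',pix2plane('w',uv,3,p).round(1))
for cam,fn,z in(('scene','s0',3),('top','t0',3)):
    im=cv2.imread(f'pics/{fn}.png').astype(int)
    m=((im[:,:,1]>130)&(im[:,:,2]<70)&(im[:,:,0]<110)).astype(np.uint8)
    n,l,st,ce=cv2.connectedComponentsWithStats(m)
    for i in range(1,n):
        if st[i,4]>300:
            c=cv2.findContours((l==i).astype(np.uint8),0,1)[0][0]
            c=np.array([pix2plane(cam,q[0],z)[:2] for q in c]).astype(np.float32)
            print(cam,cv2.minAreaRect(c))
E
```

```text
w [ 542.1 -109.6    3. ]
w [ 690.1 -114.     3. ]
scene ((168.0941619873047, -350.3277893066406), (205.88580322265625, 140.78167724609375), 88.53985595703125)
scene ((296.9853210449219, -319.6462707519531), (52.312042236328125, 151.4090118408203), 14.739498138427734)
scene ((616.127197265625, -185.11370849609375), (146.25762939453125, 146.7820587158203), 88.25765228271484)
top ((614.128662109375, -183.88192749023438), (146.77565002441406, 143.9143829345703), 88.7280044555664)
top ((277.4068603515625, -323.3907165527344), (143.51651000976562, 56.446266174316406), 88.61168670654297)
top ((169.58856201171875, -351.6213073730469), (206.62896728515625, 143.7678985595703), 88.35987091064453)
```

>>> jog_arm(deltas=[[[-0.0005,0.0002,0,0,0],[-0.0015,0.0005,0,0,0],[-0.003,0.001,0,0,0],[-0.005,0.0016,0,0,0],[-0.0075,0.0024,0,0,0],[-0.0105,0.0034,0,0,0],[-0.0145,0.0047,0,0,0],[-0.019,0.0062,0,0,0],[-0.024,0.0078,0,0,0],[-0.0295,0.0096,0,0,0],[-0.035,0.0114,0,0,0],[-0.0405,0.0132,0,0,0],[-0.046,0.015,0,0,0],[-0.0515,0.0167,0,0,0],[-0.057,0.0185,0,0,0],[-0.062,0.0202,0,0,0],[-0.0665,0.0216,0,0,0],[-0.07,0.0228,0,0,0],[-0.0725,0.0236,0,0,0],[-0.074,0.0241,0,0,0]]])

```text
time_s: 17.85
ee_pos: [587.4, -268.3, 89.3]
ee_rot: [180.0, 0.0, 87.7]
force: [0.1, 0.1, -1.9]
gripper_width: 17.6
```

>>> jog_arm(deltas=[[[-0.0005,0.0002,0,0,0],[-0.0015,0.0005,0,0,0],[-0.003,0.001,0,0,0],[-0.005,0.0016,0,0,0],[-0.0075,0.0024,0,0,0],[-0.0105,0.0034,0,0,0],[-0.0145,0.0047,0,0,0],[-0.019,0.0062,0,0,0],[-0.024,0.0078,0,0,0],[-0.0295,0.0096,0,0,0],[-0.035,0.0114,0,0,0],[-0.0405,0.0132,0,0,0],[-0.046,0.015,0,0,0],[-0.0515,0.0167,0,0,0],[-0.057,0.0185,0,0,0],[-0.062,0.0202,0,0,0],[-0.0665,0.0216,0,0,0],[-0.0705,0.0228,0,0,0],[-0.0735,0.0238,0,0,0],[-0.075,0.0243,0,0,0]]])

```text
time_s: 19.52
ee_pos: [608.7, -344.4, 89.3]
ee_rot: [180.0, 0.0, 87.7]
force: [-0.2, 0.4, -2.5]
gripper_width: 17.6
```

```bash
python3 - <<'E'
from h import *
s=env.state();print(s['ee_pos'],s['ee_rot'],s['time_s'],s['force'],s['torque'])
shot('scene','s9.png')
p=env.camera_params('wrist');shot('wrist','w9.png')
import json;json.dump({k:(np.array(v).tolist()) for k,v in p.items()},open('w9.json','w'))
E
```

```text
[ 608.71979992 -344.35136367   89.33890845] [1.79992393e+02 1.09611305e-02 8.76864936e+01] 19.5167 [-0.18433081  0.43922417 -2.5076064 ] [-0.14691842 -0.09991821  0.03330593]
```

View pics/s9.png

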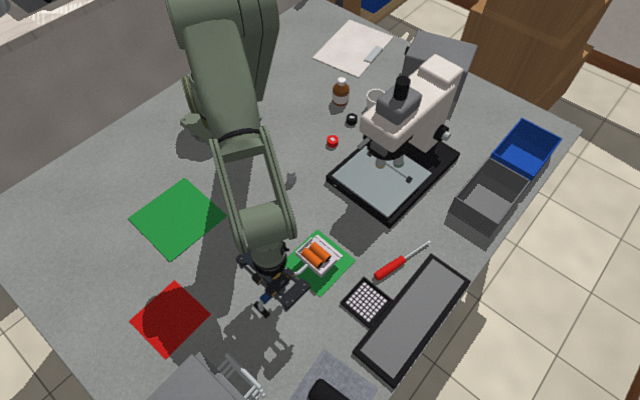

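View pics/w9.png

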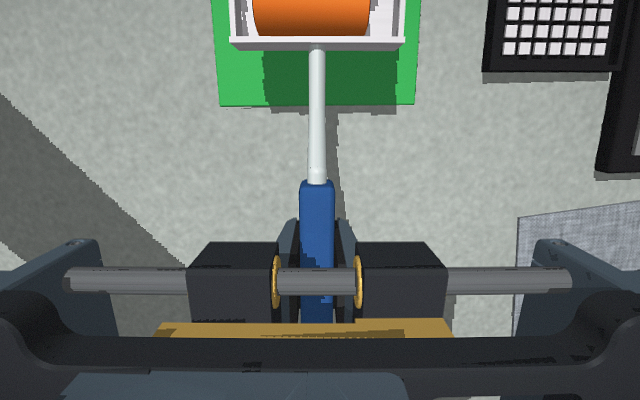

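>>> jog_arm(deltas=[[[0,0,0.0005,0,0],[0,0,0.0015,0,0],[0,0,0.003,0,0],[0,0,0.0055,0,0],[0,0,0.0085,0,0],[0,0,0.012,0,0],[0,0,0.0155,0,0],[0,0,0.019,0,0],[0,0,0.0225,0,0],[0,0,0.026,0,0],[0,0,0.029,0,0],[0,0,0.0315,0,0],[0,0,0.0335,0,0],[0,0,0.035,0,0],[0,0,0.036,0,0],[0,0,0.0368,0,0],[0,0,0.0372,0,0],[0,0,0.0376,0,0],[0,0,0.0376,0,0],[0,0,0.0376,0,0]]])

```text
time_s: 21.28
ee_pos: [608.7, -343.9, 51.9]
ee_rot: [180.0, 0.0, 87.7]
force: [-0.4, -0.6, -2.9]
gripper_width: 17.7
```

>>> jog_arm(deltas=[[[0,0,0.0003,0,0],[0,0,0.0006,0,0],[0,0,0.0008,0,0],[0,0,0.0008,0,0],[0,0,0.0008,0,0]]])

```text
time_s: 21.7
ee_pos: [608.7, -343.9, 51.2]
ee_rot: [180.0, 0.0, 87.7]
force: [0.6, -0.1, -1.0]
gripper_width: 17.4
```

>>> jog_arm(deltas=[[[0,0,0.0,0,0],[0,0,0.0005,0,0],[0,0,0.001,0,0],[0,0,0.0015,0,0],[0,0,0.002,0,0],[0,0,0.002,0,0]]], grip_force=3)

```text
time_s: 22.2
ee_pos: [608.8, -344.2, 49.3]
ee_rot: [180.0, 0.0, 87.7]
force: [-0.1, -1.2, 1.8]
gripper_width: 17.8
```

>>> jog_arm(deltas=[[[0,0,0,0,0.02],[0,0,0,0,0.022],[0,0,0,0,0.025],[0,0,0,0,0.03],[0,0,0,0,0.035],[0,0,0,0,0.04],[0,0,0,0,0.045],[0,0,0,0,0.05]]])

```text
time_s: 22.87
ee_pos: [608.6, -343.8, 49.0]
ee_rot: [180.0, 0.0, 87.7]
force: [-0.7, 0.4, 1.0]
gripper_width: 48.4
```

```bash
python3 - <<'E'
from h import *
shot('wrist','w10.png')
E
```

```text
(no output)
```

View pics/w10.png

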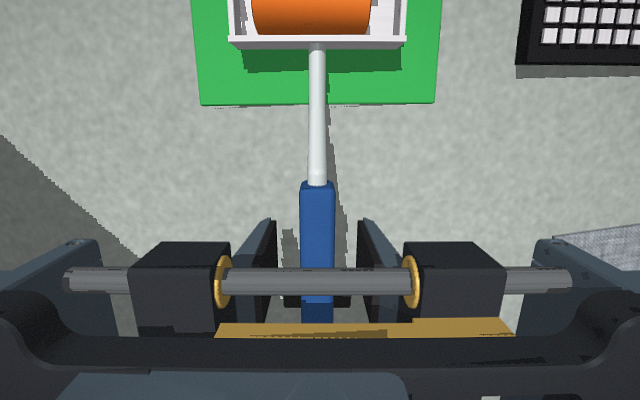

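Released; the grip lies centred between the open jaws. Rising straight up with the jaws wide.

>>> jog_arm(deltas=[[[0,0,0,0,0.06],[0,0,0,0,0.07],[0,0,0,0,0.08],[0,0,-0.005,0,0.09],[0,0,-0.015,0,0.09],[0,0,-0.03,0,0.09],[0,0,-0.05,0,0.09],[0,0,-0.07,0,0.09],[0,0,-0.09,0,0.09],[-0.01,0,-0.11,0,0.09],[-0.03,0,-0.13,0,0.09],[-0.05,0,-0.14,0,0.09],[-0.07,0,-0.15,0,0.09],[-0.08,0,-0.15,0,0.09],[-0.08,0,-0.15,0,0.09],[-0.08,0,-0.15,0,0.09],[-0.08,0,-0.15,0,0.09]]])

```text
time_s: 24.33
ee_pos: [605.1, -422.5, 198.0]
ee_rot: [-179.9, -0.1, 87.7]
force: [0.7, -0.3, 1.1]
gripper_width: 90.3
```

```bash
python3 - <<'E'
from h import *
s=env.state();print(s['ee_pos'],s['time_s'],s['force'])
a=shot('scene','s11.png')[:,:,::-1];p=env.camera_params('wrist');shot('wrist','w11.png')
b=shot('top','t11.png')[:,:,::-1]
cv2.imwrite('pics/s11c.png',cv2.resize(a[190:330,230:400],None,fx=4.2,fy=4.2,interpolation=cv2.INTER_CUBIC))
import json;json.dump({k:(np.array(v).tolist()) for k,v in p.items()},open('w11.json','w'))
E
```

```text
[ 605.12096181 -422.46926012  197.99092999] 24.3333 [ 0.726518   -0.34324012  1.12730426]
```

View pics/w11.png

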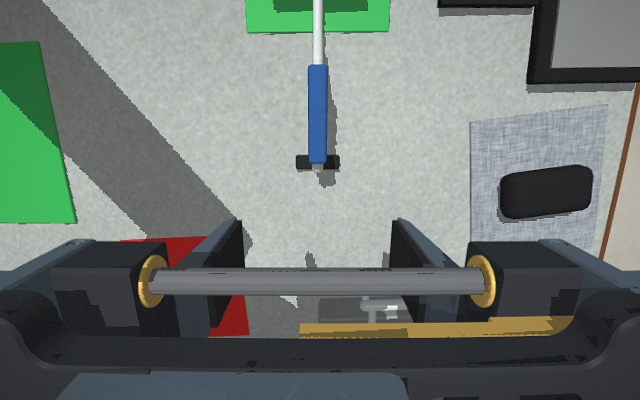

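View pics/s11.png

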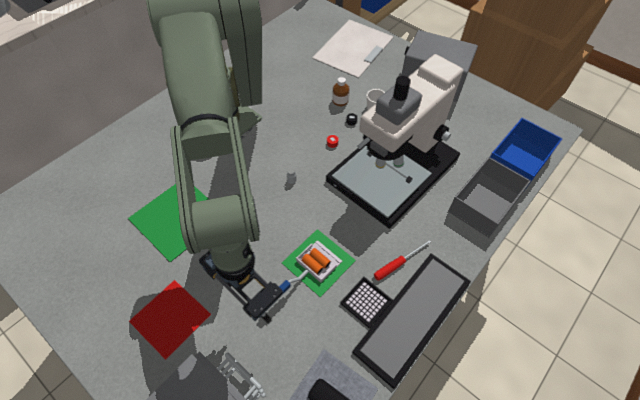

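View pics/s11c.png

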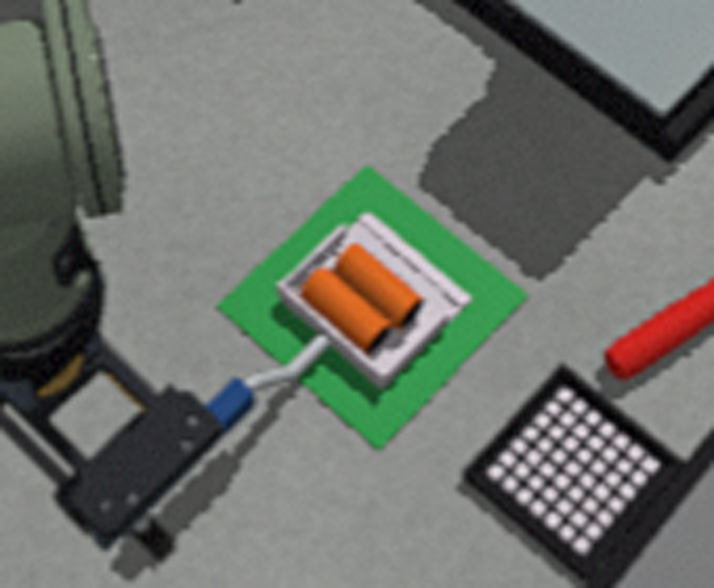

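```bash
python3 - <<'E'
from h import *
y=np.radians(87.7);ux=np.array([np.cos(y),np.sin(y)]);uy=np.array([-ux[1],ux[0]])
T=np.array([608.7,-344.])
ims=[]
for cam,fn,(r0,r1,c0,c1) in(('scene','s11',(190,330,230,400)),('top','t11',(130,215,310,420))):
  im=cv2.imread(f'pics/{fn}.png'); f=4.2 if cam=='scene' else 6
  a=cv2.resize(im[r0:r1,c0:c1],None,fx=f,fy=f,interpolation=cv2.INTER_CUBIC)
  for (sx,sy,sz) in[(-43,48,22),(-43,-48,22),(45,48,1),(45,-48,1),(-212,15,0),(-212,-15,0)]:
    q=T+ux*(sx+158)+uy*sy
    z=sz+3+ (sx*3/212 if sx<0 else 0)
    u=(proj(cam,[*q,z])-[c0,r0]+.5)*f
    cv2.circle(a,(int(u[0]),int(u[1])),3,(255,0,255),1)
  cv2.imwrite(f'pics/{fn}v.png',a)
E
```

```text
(no output)
```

View pics/s11v.png

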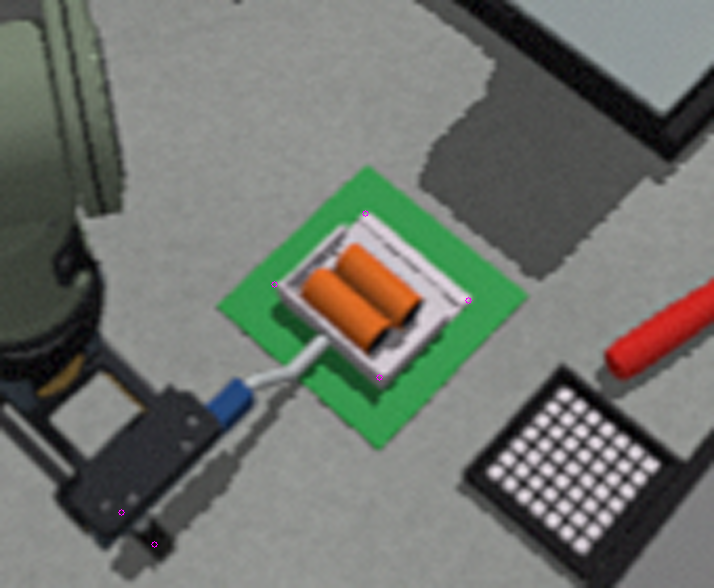

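View pics/t11v.png

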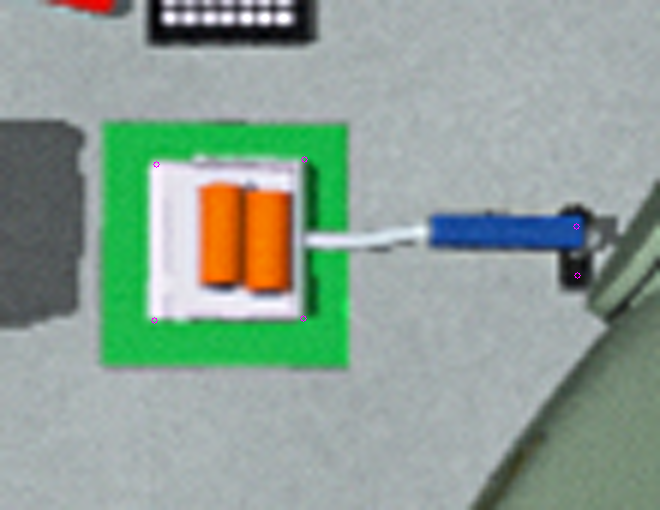

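```bash
python3 -c "
from workcell import env
print(env.job_done(), env.state()['time_s'])"
```

```text
the job is handed in; nothing more can be done
the job is handed in; nothing more can be done
```

The loaded scoop is down with its blade in the middle of the smaller green mat and both sleeves lying in it. I've handed the job in, at about 24.5 s on the robot's clock.

I gripped the scoop by its blue grip and slid it along the glass about 1 mm up, under the lenses and past the stop bar. The bar rolled both sleeves in. I drew the scoop straight out slowly, set it down, opened the jaws and backed off.

- **Placement:** in the last scene and top pictures, the blade sits on the mat centre to within about 2–3 mm, and both sleeves are lying side by side against the back wall.
- **Level:** the blade sits on the 3 mm mat while the rear foot is on the bench. By the geometry that tilts the scoop about 0.8°; the scoop's position in those pictures fits this.
- **Contact:** the wrist force read after each move never went above about 5 N. I saw no sign of touching the lenses or head, and the things I could see on the bench had not moved.
- **Disagreements:** the mat centre found from the different cameras varied by 2–3 mm. No check failed.

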